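# Clear the display mat and slide the singing bowl onto it

## Robot

A 6-joint arm with a two-finger parallel gripper is mounted at the origin on the work surface. World frame = base frame: x ahead of the robot, y to its left, z up, the work surface at z = 0. Lengths are in m, angles in rad, forces in N, time in s.
With the tool pointing down it reaches from about 0.325 to 0.775 m from the base axis. Payload 5.5 kg.
Tool frame: the origin (TCP) lies between the finger pads; the fingertips stand 8 mm ahead of it and the grasp point (between the pads) lies 11 mm behind it (bot.finger_overhang is the distance from the TCP to the fingertips, in m); z points along the fingers, y is the direction in which the jaws open and shut (so a half turn about z gives the same grasp; the last joint's range is limited). The gripper opens to 88 mm and grips with 3 to 60 N. Pads are 20 mm wide; open, the fingers measure 115 mm over their backs; the gripper's body (75 mm by 178 mm) begins 61 mm behind the grasp point.
Start: joints at [1.184, 0.091, 1.231, -0, 1.82, -0.057], TCP at [0.194, 0.568, 0.231] pointing down, gripper open.
Joint ranges: [-2.87, 2.87], [-0.86, 2.18], [0.17, 2.46], [-1.51, 4.65], [0.06, 2.69], [-2.65, 2.65]. Speed limits (rad/s): [2.57, 2.57, 3.01, 3.14, 3.14, 3.14].

## Interface

Orientations are given as a unit quaternion [w, x, y, z].
In Python, from rig import bot gives the robot as it stands.
- The arm moves only by the tool jog_arm, never from a script. Its argument "steps" is a list of rows, each an object of numbers: "tx", "ty", "tz": the shift along the tool's x, y, z in mm; "rx", "ry", "rz": the turn, a rotation vector about the tool's x, y, z in rad. In form: [{"tx": .., "ty": .., "tz": .., "rx": .., "ry": .., "rz": ..}, ...]. A call has 1 to 5 rows; each row is the pose to reach, as a shift and turn from the pose commanded when the call began, along the tool's axes at that moment; what a row does not reach only later rows make up. A row lasts 1/8 s, in which the tool goes at most 62.5 mm and 10.7 degrees, less where a joint would pass 70% of its speed; a pose out of reach is approached as far as the arm can. A call with a gripper value outside its range is refused whole. "fingers" is the closure, from 0 (fully open) to 1 (shut), set as the call begins (left out, the last holds). The fingers move at their own pace and stop on an object; "grip_force" is the grip in N (left out, the last holds). Time passes only in rows, so rows that repeat a pose let the fingers close. It gives the time, the measured TCP pose, the force and the opening at its end, in the units of the state.
- bot.observe(): the state, without advancing time (a new reading comes with each control period).
- bot.camera(name): name is "scene" or "top" or "wrist"; returns a dict with "frame" (420x560x3 uint8, blue, green, red), "intrinsics" (3x3 intrinsics, pixels), "k1" (the pictures are not rectified: a ray, as slopes to the right and down, at radius r is drawn at 1 + k1 r^2 times it, then the intrinsics apply), "world_to_cam" (4x4, takes a point from world to camera coordinates); the wrist camera has in their place "hand_eye" (4x4, takes a point from camera to tool coordinates, whose origin is the TCP and whose axes are the flange's). Camera axes: x right, y down, z forward; pixel columns grow to the right and rows downward; lengths in m; the calibration is good to about 2 mm. A picture is of the moment at which its call begins: read the wrist's pose just before it. There is no depth.
- bot.hand_in(): hands the job in, once; it reports no verdict.
Trained networks look in a picture, given as the dict that the camera call returned (one of the last four; its "shot" number tells which), for a name from the list of things; names that differ only in an ending like _2 or _b are one class to them, and where a whole thing is asked for, a point or a joint stands for the part that bears it (a point fixed in the world has none). Each returns a list of dicts, best first, with "p" (0 to 1); they miss things now and then, are a little off and sometimes report something else, mostly with a low value. They report only what shows in the picture. A call takes as long as a camera call. They do not tell look-alikes from the thing itself.
- bot.outline_of(picture, thing): "mask" (420x560 bool, what is visible of it).
- bot.mark_of(picture, thing): "point" ([x, y, z] in m, in world coordinates, good to about 4 mm: a listed point, or the origin of a listed thing).
The state is a dict: "clock": time; "joints": joint angles; "dq": joint speeds; "joint_efforts": joint torques, N m; "tool_pos": TCP position; "eef_rot": TCP orientation; "contact_force": force on the tool from outside, world axes, zero at the start; "ft_torque": the same for the moment, N m; "opening": finger opening in m.
Only numpy, scipy, OpenCV 4.12 (cv2) and the standard library are available. Lean on these libraries where they do the work, as an engineer would, in place of code of your own. Each camera call takes 0.05 s, during which the arm holds its last target.

## Task

Holding the wooden scraper, sweep the three stones off the round red mat into the tray through its open side, all of them right inside; do not touch the stones with the gripper or the bowl. Then slide the brass bowl along the counter, without lifting or tipping it, onto the cleared mat so that no part of it sticks out past the mat's edge. Leave the scraper standing on the counter clear of the mat and the tray, and do not disturb the bell, the trinket box or the copper lamp.

Things in the scene. Friction and masses are not known exactly. Their poses are not given: they have to be found in the camera images.
- mat: round dark-red felt mat with a thin yellow border, 180 mm across, let into the counter (flush, 1 mm, no step to slide over), fixed; origin at its centre, z up. Its y axis points roughly towards the tray
- tray: low wooden tray fixed to the counter beside the mat, pale floor level with the counter (no step), dark walls 22 mm high and 6 mm thick on three sides; inside 150 mm wide (its x) by 115 mm deep (its y). Origin at the centre of the inner floor; the open side is at y = -57.5 mm and faces the mat, the back wall starts at y = +57.5 mm
- scraper: wooden counter scraper standing on the counter: a pale block 110 mm long (its x) by 30 mm (its y) by 35 mm high, with a square upright blue handle 26 x 26 mm in the middle, from 35 to 95 mm high; 0.15 kg. Origin at the centre of the block's underside, z up. It is held by the handle from above and sweeps with a long face
- stone_turquoise: polished turquoise (green-blue) stone tablet, 26 x 20 x 12 mm, lying flat and loose on the mat; origin at the centre of its underside, z up
- stone_blue: polished dark blue stone tablet, 26 x 20 x 12 mm, lying flat and loose on the mat; origin at the centre of its underside, z up
- stone_ivory: polished ivory-white stone tablet, 26 x 20 x 12 mm, lying flat and loose on the mat; origin at the centre of its underside, z up
- bowl: open brass singing bowl standing loose on the counter, too wide to grip across: 126 mm across at its widest (30 mm above the counter), 122 mm across at the rim, 58 mm high, wall 5 mm, flat foot 92 mm across, about 0.5 kg. Origin at the centre of its underside, z up
- bell: bystander: small dark bronze hand bell standing upright, 68 mm across, 85 mm high; origin at the centre of its underside
- trinket_box: bystander: round turquoise trinket box with a domed lid, 72 mm across, 46 mm high; origin at the centre of its underside
- butter_lamp: bystander: small copper goblet-shaped lamp, 56 mm across, 58 mm high; origin at the centre of its underside
Things that resemble listed ones, but are neither listed nor needed, are in the scene too. Several things have the shape of the bowl; the one meant has the colours described above.

How it is judged:
By the outcome, as a careful person would: the job done as asked, in the order asked, and still so for the second after the job is handed in, with the robot touching nothing.
It also fails if it takes over 61 s, if anything falls off the work surface, if the arm or the gripper's body presses on something with over 40 N, if the wrist force passes 120 N, or if a joint passes its speed limit or range.

## Working session

There is one attempt and no reset: what is moved stays moved. The work goes in short steps, Python scripts to look and compute and a tool call to move; the robot and the scene stay as the last step left them, time stands still between calls to the robot, and variables do not carry over. Pictures are saved under pics/ and viewed, and the job is handed in when it is done.

Besides the shell and the picture viewer there is one more tool, called after "Request:" by a JSON object that holds its "api" and its "payload". jog_arm: Moves the arm, as the interface text tells. Its arguments: {"type":"object","properties":{"steps":{"type":"array","items":{"type":"object","properties":{"tx":{"type":"number"},"ty":{"type":"number"},"tz":{"type":"number"},"rx":{"type":"number"},"ry":{"type":"number"},"rz":{"type":"number"}}}},"fingers":{"type":"number"},"grip_force":{"type":"number"}},"required":["steps"]}

```bash
ls; mkdir -p pics; python3 - <<'E'
from rig import bot
import cv2
o=bot.observe()
print(o)
for n in("scene","top","wrist"):
    c=bot.camera(n); cv2.imwrite(f"pics/{n}0.png",c["frame"])
    print(n,c["intrinsics"],c["k1"],c.get("world_to_cam"),c.get("hand_eye"))
    for t in ["mat","tray","scraper","stone_turquoise","stone_blue","stone_ivory","bowl","bell","trinket_box","butter_lamp"]:
        print(t,[(round(d["p"],2),[round(float(v),3) for v in d["point"]]) for d in bot.mark_of(c,t)][:4])
print(bot.observe()["clock"])
E
```

```text
pics
{'clock': 0.0, 'joints': array([ 1.18429091e+00,  9.18398247e-02,  1.23186535e+00,  3.31932390e-05,
        1.81982067e+00, -5.66856243e-02]), 'dq': array([-3.10180232e-03,  9.52369657e-04, -1.51812041e-03,  4.81002163e-05,
        2.15906580e-03, -2.52429598e-04]), 'joint_efforts': array([-8.35949413e-04, -4.46447396e+01, -4.06442893e+01,  6.96535455e-02,
        2.95207382e-02, -1.00212433e-04]), 'tool_pos': array([0.19419874, 0.56740108, 0.22952987]), 'eef_rot': array([-2.28139873e-04,  1.64159356e-01,  9.86433359e-01, -9.39424705e-04]), 'contact_force': array([-0.26383167, -0.66635179,  0.29719726]), 'ft_torque': array([-0.04320981, -0.05789888, -0.00871316]), 'opening': 0.08797477284220626}
scene [[398.05619251   0.         282.69044297]
 [  0.         398.05619251 210.69530521]
 [  0.           0.           1.        ]] -0.10158462993253449 [[ 0.22113287  0.97518235 -0.01093759 -0.12808912]
 [ 0.79111706 -0.18592989 -0.58272109 -0.42755215]
 [-0.57029295  0.12020587 -0.81259861  1.45793314]
 [ 0.          0.          0.          1.        ]] None
mat [(0.96, [0.482, 0.04, 
[... 1427 characters left out ...]
0.594, -0.468, -0.004])]
bell [(0.82, [0.587, 0.424, 0.002])]
trinket_box [(0.28, [0.727, 0.186, 0.0])]
butter_lamp [(0.75, [0.725, 0.185, -0.001])]
wrist [[318.32282056   0.         275.12719092]
 [  0.         318.32282056 208.8696444 ]
 [  0.           0.           1.        ]] -0.0401666663803599 None [[-1.47677859e-04 -9.53354799e-01 -3.01851958e-01  8.29189710e-02]
 [ 9.99999986e-01 -1.64258049e-04  2.95454178e-05  6.14795351e-05]
 [-7.77488796e-05 -3.01851950e-01  9.53354810e-01 -1.54534191e-01]
 [ 0.00000000e+00  0.00000000e+00  0.00000000e+00  1.00000000e+00]]
mat []
tray []
scraper []
stone_turquoise []
stone_blue []
stone_ivory []
bowl []
bell []
trinket_box []
butter_lamp []
1.65
```

View pics/top0.png

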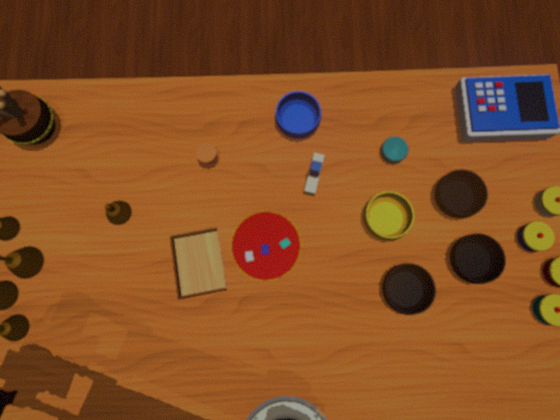

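View pics/scene0.png

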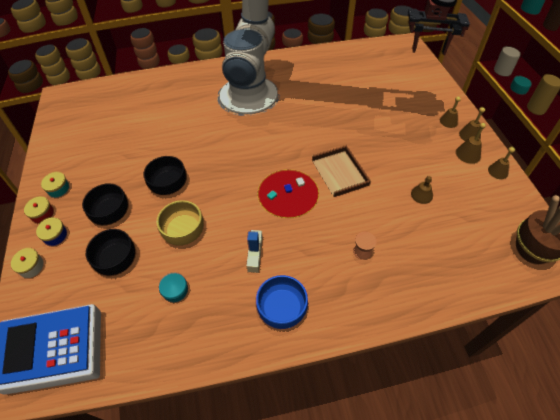

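```bash
cat > h.py <<'E'
import numpy as np, cv2
def proj(c,P):
    P=np.atleast_2d(P); W=c["world_to_cam"]; q=P@W[:3,:3].T+W[:3,3]
    s=q[:,:2]/q[:,2:]; r2=(s**2).sum(1,keepdims=True); s=s*(1+c["k1"]*r2)
    K=c["intrinsics"]; return s*[K[0,0],K[1,1]]+[K[0,2],K[1,2]]
def w2c(c,pos=None,R=None):
    if "world_to_cam" in c and c["world_to_cam"] is not None: return c["world_to_cam"]
def unproj(c,uv,z):
    uv=np.atleast_2d(np.asarray(uv,float)); K=c["intrinsics"]
    d=(uv-[K[0,2],K[1,2]])/[K[0,0],K[1,1]]; s=d.copy()
    for _ in range(20): s=d/(1+c["k1"]*(s**2).sum(1,keepdims=True))
    W=c["world_to_cam"]; R=W[:3,:3]; o=-R.T@W[:3,3]
    ray=np.c_[s,np.ones(len(s))]@R
    return o+ray*((np.broadcast_to(z,len(s))-o[2])/ray[:,2])[:,None]
def wristcam(c,obs):
    from scipy.spatial.transform import Rotation as Ro
    q=obs["eef_rot"]; T=np.eye(4); T[:3,:3]=Ro.from_quat([q[1],q[2],q[3],q[0]]).as_matrix(); T[:3,3]=obs["tool_pos"]
    c=dict(c); c["world_to_cam"]=np.linalg.inv(T@c["hand_eye"]); return c
E
python3 - <<'E'
from rig import bot
import cv2,pickle
from h import *
T=bot.camera("top");S=bot.camera("scene")
for n,c in(("top",T),("scene",S)):
    f=c["frame"]
    hsv=cv2.cvtColor(f,cv2.COLOR_BGR2HSV)
    x=(150,130,300,200) if n=="top" else (140,130,260,170)
    im=cv2.resize(f[x[1]:x[1]+x[3],x[0]:x[0]+x[2]],None,fx=2.6,fy=2.6,interpolation=cv2.INTER_CUBIC)
    cv2.imwrite(f"pics/{n}z.png",im)
    for t in ["mat","tray","scraper","stone_turquoise","stone_blue","stone_ivory","bowl"]:
        for d in bot.outline_of(c,t):
            m=d["mask"].astype(np.uint8); v,u=np.nonzero(m)
            if len(u)<5: continue
            (cx,cy),(w,h),a=cv2.minAreaRect(np.c_[u,v].astype(np.float32))
            print(n,t,round(d["p"],2),"n",len(u),"cen",u.mean().round(1),v.mean().round(1),"box",[round(k,1) for k in(cx,cy,w,h,a)],"bgr",f[m>0].mean(0).round(),"z0",unproj(c,[u.mean(),v.mean()],0)[0].round(3))
pickle.dump((T,S),open("ts.pkl","wb"))
E
```

```text
top mat 0.68 n 3501 cen 265.6 245.6 box [265.5, 245.5, 67.0, 69.0, 90.0] bgr [ 20.  30. 156.] z0 [0.479 0.037 0.   ]
top mat 0.57 n 95 cen 265.2 249.8 box [265.5, 249.5, 11.0, 9.0, 90.0] bgr [109.  41.  87.] z0 [0.468 0.038 0.   ]
top mat 0.55 n 550 cen 117.9 212.3 box [118.0, 212.5, 23.0, 26.0, 90.0] bgr [11. 45. 74.] z0 [0.581 0.427 0.   ]
top tray 0.83 n 3070 cen 197.5 263.2 box [197.1, 262.8, 64.4, 49.4, 81.0] bgr [ 69. 118. 150.] z0 [0.439 0.215 0.   ]
top tray 0.19 n 620 cen 394.0 149.7 box [394.5, 149.5, 27.0, 27.0, 90.0] bgr [94. 98. 59.] z0 [ 0.733 -0.322  0.   ]
top scraper 0.98 n 420 cen 314.7 173.5 box [314.2, 174.1, 11.2, 41.2, 14.0] bgr [115. 117. 121.] z0 [ 0.671 -0.101  0.   ]
top stone_turquoise 0.64 n 71 cen 285.3 243.3 box [285.2, 243.2, 7.8, 9.4, 56.3] bgr [117. 133.  69.] z0 [ 0.484 -0.015  0.   ]
top stone_blue 0.65 n 62 cen 265.0 249.5 box [265.0, 249.5, 9.0, 6.0, 90.0] bgr [128.  46.  68.] z0 [0.469 0.039 0.   ]
top stone_ivory 0.65 n 70 cen 249.4 256.0 box [249.5, 256.0, 10.0, 7.0, 90.0] bgr [145. 145. 155.] z0 [0.453 0.08  0.   ]
top stone_ivory 0.17 n 60 ce
[... 1704 characters left out ...]
9.5 181.4 box [299.5, 181.5, 7.6, 5.8, 63.4] bgr [158. 172. 175.] z0 [0.447 0.082 0.   ]
scene stone_ivory 0.44 n 478 cen 364.0 244.8 box [363.3, 244.7, 20.7, 27.9, 24.8] bgr [ 61.  99. 160.] z0 [0.705 0.199 0.   ]
scene bowl 0.96 n 1824 cen 110.6 252.0 box [110.8, 252.3, 45.2, 49.3, 54.5] bgr [15. 15. 18.] z0 [ 0.571 -0.484  0.   ]
scene bowl 0.82 n 2232 cen 281.4 301.6 box [281.5, 301.5, 53.0, 51.0, 90.0] bgr [147.  71.  34.] z0 [ 0.814 -0.056  0.   ]
scene bowl 0.76 n 1297 cen 164.6 175.1 box [164.6, 175.1, 38.5, 41.1, 66.8] bgr [13. 13. 15.] z0 [ 0.324 -0.321  0.   ]
scene bowl 0.55 n 1648 cen 180.2 222.1 box [180.5, 222.0, 43.3, 45.9, 71.6] bgr [ 53. 117. 138.] z0 [ 0.514 -0.286  0.   ]
```

View pics/topz.png

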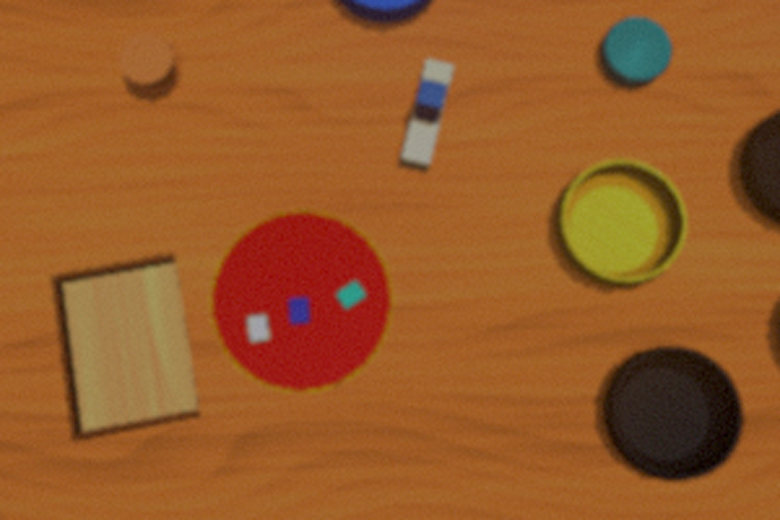

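View pics/scenez.png

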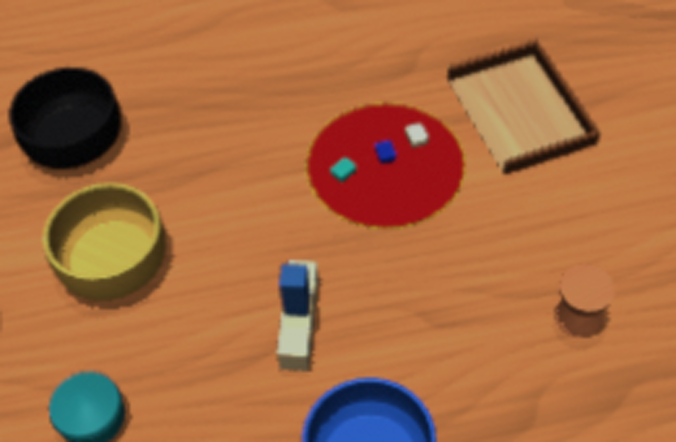

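```bash
cat > fit.py <<'E'
import pickle
from rig import bot
from h import *
from scipy.optimize import minimize
def box(x0,x1,y0,y1,z0,z1): return np.array([[x,y,z] for x in(x0,x1) for y in(y0,y1) for z in(z0,z1)])
def circ(r,z): a=np.linspace(0,2*np.pi,48,endpoint=False); return np.c_[r*np.cos(a),r*np.sin(a),0*a+z]
M={"scraper":[box(-.055,.055,-.015,.015,0,.035),box(-.013,.013,-.013,.013,.035,.095)],
"tray":[box(-.081,.081,-.0575,.0635,0,0.0),box(-.081,-.075,-.0575,.0635,0,.022),box(.075,.081,-.0575,.0635,0,.022),box(-.081,.081,.0575,.0635,0,.022)],
"bowl":[np.r_[circ(.046,0),circ(.063,.03),circ(.061,.058)]],
"mat":[circ(.09,0)],
"bell":[circ(.034,0)],"trinket_box":[circ(.036,0)],
"stone":[box(-.013,.013,-.010,.010,0,.012)]}
SC=4
def render(c,parts,p,sh):
    m=np.zeros((sh[0]*SC,sh[1]*SC),np.uint8); co,si=np.cos(p[2]),np.sin(p[2])
    R=np.array([[co,-si,0],[si,co,0],[0,0,1]])
    for P in parts:
        uv=proj(c,P@R.T+[p[0],p[1],0]); h=cv2.convexHull(((uv+.5)*SC).astype(np.float32)).astype(np.int32)
        cv2.fillConvexPoly(m,h,1)
    return m
def fit(views,name,p0):
    parts=M[name]
    def cost(p):
        e=0
        for c,m in views:
            r=render(c,parts,p,m.shape); r=cv2.resize(r.astype(np.float32),m.shape[::-1],interpolation=cv2.INTER_AREA)
            e+=np.abs(r-m).sum()/m.sum()
        return e/len(views)
    best=None
    for s in(.012,.004):
        p=p0 if best is None else best.x
        simplex=np.array([p,p+np.array([s,0,0]),p+np.array([0,s,0]),p+np.array([0,0,20*s])])
        best=minimize(cost,p,method="Nelder-Mead",options=dict(initial_simplex=simplex,xatol=1e-4,fatol=1e-5))
    return best.x,best.fun
E
python3 - <<'E'
from fit import *
T,S=pickle.load(open("ts.pkl","rb"))
T2=bot.camera("top");S2=bot.camera("scene")
def mk(c,t,uv):
    L=[d["mask"] for d in bot.outline_of(c,t)]
    L=[m for m in L if m.sum()>5 and np.hypot(*(np.array(np.nonzero(m)).mean(1)[::-1]-uv))<12]
    return L[0].astype(np.float32) if L else None
J={"scraper":((315,173),(254,250),(.667,-.1,-.2)),"tray":((197,263),(340,170),(.443,.21,-.1)),"bowl":((388,216),(180,222),(.54,-.27,0)),"mat":((265,245),(288,193),(.48,.038,0)),
"stone_turquoise":((285,243),(271,194),(.484,-.012,.5)),"stone_blue":((265,249),(288,187),(.47,.04,1.5)),"stone_ivory":((249,256),(299,181),(.455,.081,1.5))}
for t,(a,b,p0) in J.items():
    m1,m2=mk(T2,t,a),mk(S2,t,b)
    v=[(c,m) for c,m in((T2,m1),(S2,m2)) if m is not None]
    for vv in ([v] if "stone" in t else [v]+[[x] for x in v]):
        for off in ([0] if t in("bowl","mat") or "stone" in t else [0,np.pi/2]):
            if not vv: continue
            x,f=fit(vv,t.split("_")[0],np.array(p0)+[0,0,off]); print(t,len(vv),"top" if vv[0][0] is T2 else "scene",x.round(4),round(f,3))
E
```

```text
scraper 2 top [ 0.6639 -0.0972 -0.2616] 0.104
scraper 2 top [ 0.6637 -0.0973  2.8801] 0.104
scraper 1 top [ 0.665  -0.0982 -0.2685] 0.128
scraper 1 top [ 0.6626 -0.0976  2.8609] 0.129
scraper 1 scene [ 0.6644 -0.0965 -0.2662] 0.059
scraper 1 scene [ 0.6644 -0.0966  2.8759] 0.059
tray 2 top [0.4391 0.2102 0.1501] 0.041
tray 2 top [0.4391 0.2103 0.1513] 0.041
tray 1 top [0.4404 0.2102 0.153 ] 0.03
tray 1 top [0.4401 0.2101 0.153 ] 0.031
tray 1 scene [0.4379 0.2101 0.1573] 0.041
tray 1 scene [0.4421 0.2123 1.3026] 0.344
bowl 2 top [ 0.5436 -0.2794  0.2318] 0.057
bowl 1 top [ 0.5424 -0.2811  0.1231] 0.068
bowl 1 scene [ 0.5443 -0.2782  0.1498] 0.035
mat 2 top [ 0.4797  0.0369 -0.0435] 0.1
mat 1 top [ 0.4794  0.0372 -0.1255] 0.093
mat 1 scene [0.4796 0.0369 0.0166] 0.108
stone_turquoise 1 scene [ 0.4821 -0.013   0.6397] 0.235
stone_blue 1 top [0.4672 0.0371 1.6246] 0.633
stone_ivory 2 top [0.4519 0.0801 1.6489] 0.441
```

```bash
cat > go.py <<'E'
import sys; from h import *; from rig import bot
from scipy.spatial.transform import Rotation as Ro
def go(x,y,z,head):
    o=bot.observe(); q=o["eef_rot"]; R=Ro.from_quat([q[1],q[2],q[3],q[0]]).as_matrix()
    d=R.T@(np.array([x,y,z])-o["tool_pos"])*1000
    h=np.arctan2(R[1,1],R[0,1]); e=(head-h+np.pi/2)%np.pi-np.pi/2
    tgt=Ro.from_euler("z",head if abs((head-h+np.pi)%(2*np.pi)-np.pi)<1.6 else head+np.pi).as_matrix()@np.array([[0,1,0],[1,0,0],[0,0,-1.]])
    rv=Ro.from_matrix(R.T@tgt).as_rotvec()
    print("t",o["clock"].round(2),"pos",o["tool_pos"].round(4),"head",h.round(3),"F",o["contact_force"].round(1),"open",round(o["opening"],4),"q",o["joints"].round(2))
    print("move t",d.round(1),"r",rv.round(3),"dist",np.linalg.norm(d).round())
if __name__=="__main__": go(*map(float,sys.argv[1:5]))
E
python3 go.py .664 -.097 .16 -.264
```

```text
Traceback (most recent call last):
  File "go.py", line 11, in <module>
    if __name__=="__main__": go(*map(float,sys.argv[1:5]))
                             ~~^^^^^^^^^^^^^^^^^^^^^^^^^^^
  File "go.py", line 9, in go
    print("t",o["clock"].round(2),"pos",o["tool_pos"].round(4),"head",h.round(3),"F",o["contact_force"].round(1),"open",round(o["opening"],4),"q",o["joints"].round(2))
              ^^^^^^^^^^^^^^^^
AttributeError: 'float' object has no attribute 'round'
```

```bash
sed -i 's/o\["clock"\].round(2)/round(o["clock"],2)/' go.py; python3 go.py .664 -.097 .16 -.264
```

```text
t 3.25 pos [0.1943 0.5677 0.2306] head 1.241 F [-0.1 -0.4  0.1] open 0.0879 q [ 1.18  0.09  1.23 -0.    1.82 -0.06]
move t [-659.6 -476.7   70.7] r [0.    0.    1.505] dist 817.0
```

Request:
{"api": "jog_arm", "payload": {"steps": [{"tx": -660, "ty": -477, "tz": 20, "rz": 1.505}, {"tx": -660, "ty": -477, "tz": 20, "rz": 1.505}, {"tx": -660, "ty": -477, "tz": 20, "rz": 1.505}, {"tx": -660, "ty": -477, "tz": 20, "rz": 1.505}, {"tx": -660, "ty": -477, "tz": 20, "rz": 1.505}]}}

```text
schema error: expected keys tx, ty, tz, rx, ry, rz
```

```bash
python3 go.py .664 -.097 .16 -.264
```

```text
t 3.25 pos [0.1943 0.5677 0.2306] head 1.241 F [-0.1 -0.4  0.1] open 0.0879 q [ 1.18  0.09  1.23 -0.    1.82 -0.06]
move t [-659.6 -476.7   70.7] r [0.    0.    1.505] dist 817.0
```

Request:
{"api": "jog_arm", "payload": {"steps": [{"tx": -660, "ty": -477, "tz": 20, "rx": 0, "ry": 0, "rz": 1.505}, {"tx": -660, "ty": -477, "tz": 20, "rx": 0, "ry": 0, "rz": 1.505}, {"tx": -660, "ty": -477, "tz": 20, "rx": 0, "ry": 0, "rz": 1.505}, {"tx": -660, "ty": -477, "tz": 20, "rx": 0, "ry": 0, "rz": 1.505}, {"tx": -660, "ty": -477, "tz": 20, "rx": 0, "ry": 0, "rz": 1.505}]}}

```text
clock: 3.88
tool_pos: [0.3754, 0.3108, 0.2231]
eef_rot: [0.0, 0.594, 0.804, 0.0]
contact_force: [1.3, 0.1, 0.0]
opening: 0.0881
```

```bash
python3 go.py .664 -.097 .16 -.264
```

```text
t 3.88 pos [0.3754 0.3108 0.2231] head 0.298 F [1.3 0.1 0. ] open 0.0881 q [ 0.62 -0.21  1.54 -0.    1.82  0.32]
move t [-474.6  156.3   63.1] r [ 0.001 -0.     0.562] dist 504.0
```

Request:
{"api": "jog_arm", "payload": {"steps": [{"tx": -470, "ty": 156, "tz": 40, "rx": 0, "ry": 0, "rz": 0.56}, {"tx": -470, "ty": 156, "tz": 40, "rx": 0, "ry": 0, "rz": 0.56}, {"tx": -470, "ty": 156, "tz": 40, "rx": 0, "ry": 0, "rz": 0.56}, {"tx": -470, "ty": 156, "tz": 40, "rx": 0, "ry": 0, "rz": 0.56}, {"tx": -470, "ty": 156, "tz": 40, "rx": 0, "ry": 0, "rz": 0.56}]}}

```text
clock: 4.5
tool_pos: [0.5576, 0.0579, 0.1979]
eef_rot: [0.0, 0.792, 0.611, 0.0]
contact_force: [0.1, 0.2, -0.1]
opening: 0.0874
```

```bash
python3 go.py .664 -.097 .16 -.264
```

```text
t 4.5 pos [0.5576 0.0579 0.1979] head -0.257 F [ 0.1  0.2 -0.1] open 0.0874 q [ 0.04 -0.02  1.4   0.    1.76  0.3 ]
move t [-122.8  142.2   38. ] r [ 0.001 -0.     0.007] dist 192.0
```

Request:
{"api": "jog_arm", "payload": {"steps": [{"tx": -60, "ty": 70, "tz": 20, "rx": 0, "ry": 0, "rz": 0.0}, {"tx": -123, "ty": 142, "tz": 38, "rx": 0, "ry": 0, "rz": 0.007}, {"tx": -123, "ty": 142, "tz": 38, "rx": 0, "ry": 0, "rz": 0.007}, {"tx": -123, "ty": 142, "tz": 38, "rx": 0, "ry": 0, "rz": 0.007}, {"tx": -123, "ty": 142, "tz": 38, "rx": 0, "ry": 0, "rz": 0.007}]}}

```text
clock: 5.12
tool_pos: [0.6626, -0.0952, 0.1594]
eef_rot: [-0.001, 0.794, 0.608, -0.0]
contact_force: [0.3, 0.4, 0.5]
opening: 0.0878
```

```bash
python3 - <<'E'
from fit import *
from go import go
go(.664,-.097,.057,-.264)
o=bot.observe(); c=wristcam(bot.camera("wrist"),o)
f=c["frame"].copy()
for p in M["scraper"]:
    co,si=np.cos(-.264),np.sin(-.264); R=np.array([[co,-si,0],[si,co,0],[0,0,1]])
    h=cv2.convexHull(proj(c,p@R.T+[.664,-.097,0]).astype(np.float32)).astype(np.int32); cv2.polylines(f,[h],True,(0,255,0))
cv2.imwrite("pics/w1.png",f)
for d in bot.outline_of(c,"scraper"):
    m=d["mask"].astype(np.float32); print(d["p"],m.sum(),fit([(c,m)],"scraper",np.array([.664,-.097,-.264])))
E
```

```text
t 5.12 pos [ 0.6626 -0.0952  0.1594] head -0.264 F [0.3 0.4 0.5] open 0.0878 q [-0.19  0.28  1.15  0.    1.72  0.07]
move t [ -1.4   2.  102.4] r [-0.001 -0.    -0.   ] dist 102.0
0.59 5369.0 (array([ 0.66705072, -0.09568128, -0.28506445]), np.float64(0.04442168027162552))
```

View pics/w1.png

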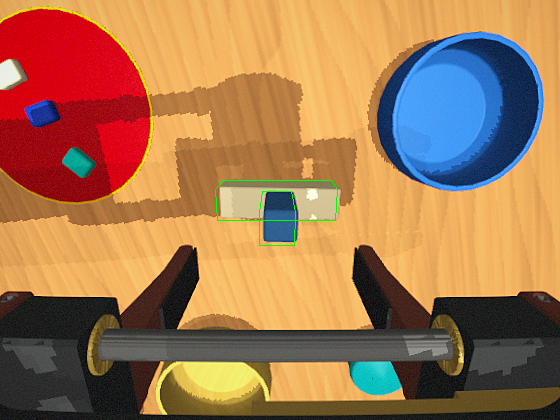

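Request:
{"api": "jog_arm", "payload": {"steps": [{"tx": -1, "ty": 3, "tz": 55, "rx": 0, "ry": 0, "rz": 0.016}, {"tx": -1, "ty": 3, "tz": 102, "rx": 0, "ry": 0, "rz": 0.016}, {"tx": -1, "ty": 3, "tz": 102, "rx": 0, "ry": 0, "rz": 0.016}]}}

```text
clock: 5.6
tool_pos: [0.6625, -0.0949, 0.0539]
eef_rot: [-0.003, 0.798, 0.602, -0.003]
contact_force: [-0.2, 0.6, -0.2]
opening: 0.0879
```

Request:
{"api": "jog_arm", "payload": {"steps": [{"tx": 0, "ty": 0, "tz": 0, "rx": 0, "ry": 0, "rz": 0}, {"tx": 0, "ty": 0, "tz": 0, "rx": 0, "ry": 0, "rz": 0}, {"tx": 0, "ty": 0, "tz": 0, "rx": 0, "ry": 0, "rz": 0}, {"tx": 0, "ty": 0, "tz": 0, "rx": 0, "ry": 0, "rz": 0}, {"tx": 0, "ty": 0, "tz": 0, "rx": 0, "ry": 0, "rz": 0}], "fingers": 1, "grip_force": 40}}

```text
clock: 6.22
tool_pos: [0.6655, -0.0971, 0.058]
eef_rot: [0.0, 0.799, 0.602, 0.0]
contact_force: [0.2, 0.5, 0.4]
opening: 0.0413
```

```bash
python3 go.py .5 -.11 .1 .152
```

```text
t 6.22 pos [ 0.6655 -0.0971  0.058 ] head -0.28 F [0.2 0.5 0.4] open 0.0413 q [-0.2   0.32  1.28 -0.    1.54  0.08]
move t [ -58.1 -155.5  -42. ] r [ 0.     0.    -0.432] dist 171.0
```

Still closing; wait.

Request:
{"api": "jog_arm", "payload": {"steps": [{"tx": 0, "ty": 0, "tz": 0, "rx": 0, "ry": 0, "rz": 0}, {"tx": 0, "ty": 0, "tz": 0, "rx": 0, "ry": 0, "rz": 0}, {"tx": 0, "ty": 0, "tz": 0, "rx": 0, "ry": 0, "rz": 0}, {"tx": 0, "ty": 0, "tz": 0, "rx": 0, "ry": 0, "rz": 0}]}}

```text
clock: 6.72
tool_pos: [0.6654, -0.097, 0.0577]
eef_rot: [-0.0, 0.799, 0.602, -0.0]
contact_force: [0.3, 0.6, -0.3]
opening: 0.0258
```

```bash
python3 go.py .5 -.11 .1 .152
```

```text
t 6.72 pos [ 0.6654 -0.097   0.0577] head -0.28 F [ 0.3  0.6 -0.3] open 0.0258 q [-0.2   0.32  1.28 -0.    1.54  0.08]
move t [ -58.1 -155.4  -42.3] r [-0.     0.    -0.432] dist 171.0
```

Request:
{"api": "jog_arm", "payload": {"steps": [{"tx": 0, "ty": 0, "tz": -15, "rx": 0, "ry": 0, "rz": 0}, {"tx": 0, "ty": 0, "tz": -30, "rx": 0, "ry": 0, "rz": 0}, {"tx": 0, "ty": 0, "tz": -35, "rx": 0, "ry": 0, "rz": 0}]}}

```text
clock: 7.1
tool_pos: [0.6663, -0.0971, 0.0955]
eef_rot: [0.001, 0.799, 0.602, 0.001]
contact_force: [0.9, -0.2, -1.1]
opening: 0.0256
```

```bash
python3 go.py .481 -.063 .093 .152
```

```text
t 7.1 pos [ 0.6663 -0.0971  0.0955] head -0.279 F [ 0.9 -0.2 -1.1] open 0.0256 q [-0.2   0.3   1.24  0.    1.6   0.08]
move t [ -18.3 -187.6    1.9] r [ 0.004  0.    -0.431] dist 188.0
```

Request:
{"api": "jog_arm", "payload": {"steps": [{"tx": -5, "ty": -47, "tz": 0, "rx": 0, "ry": 0, "rz": -0.11}, {"tx": -10, "ty": -95, "tz": 0, "rx": 0, "ry": 0, "rz": -0.22}, {"tx": -15, "ty": -145, "tz": 0, "rx": 0, "ry": 0, "rz": -0.33}, {"tx": -18, "ty": -188, "tz": 0, "rx": 0, "ry": 0, "rz": -0.431}, {"tx": -18, "ty": -188, "tz": 0, "rx": 0, "ry": 0, "rz": -0.431}]}}

```text
clock: 7.72
tool_pos: [0.4778, -0.0619, 0.093]
eef_rot: [0.0, 0.651, 0.759, 0.0]
contact_force: [0.7, 0.5, -1.8]
opening: 0.0258
```

Request:
{"api": "jog_arm", "payload": {"steps": [{"tx": 0, "ty": 0, "tz": 0, "rx": 0, "ry": 0, "rz": 0}]}}

```text
clock: 7.85
tool_pos: [0.4806, -0.0626, 0.0937]
eef_rot: [0.001, 0.652, 0.758, 0.001]
contact_force: [0.6, 0.8, -0.5]
opening: 0.0258
```

```bash
python3 go.py .481 -.062 .059 .152; python3 - <<'E'
from rig import bot; import cv2
c=bot.camera("scene"); cv2.imwrite("pics/s2.png",cv2.resize(c["frame"][130:300,140:400],None,fx=3,fy=3))
E
```

```text
t 7.85 pos [ 0.4806 -0.0626  0.0937] head 0.15 F [ 0.6  0.8 -0.5] open 0.0258 q [-0.2  -0.21  1.76 -0.    1.59 -0.35]
move t [ 0.6  0.4 34.7] r [ 0.002  0.001 -0.002] dist 35.0
```

View pics/s2.png

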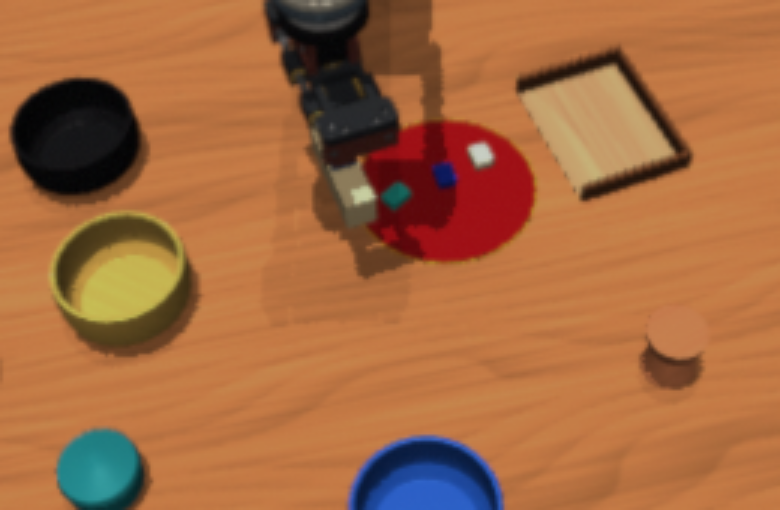

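Request:
{"api": "jog_arm", "payload": {"steps": [{"tx": 0, "ty": 0, "tz": 12, "rx": 0, "ry": 0, "rz": 0}, {"tx": 0, "ty": 0, "tz": 24, "rx": 0, "ry": 0, "rz": 0}, {"tx": 0, "ty": 0, "tz": 34, "rx": 0, "ry": 0, "rz": 0}, {"tx": 0, "ty": 0, "tz": 34, "rx": 0, "ry": 0, "rz": 0}]}}

```text
clock: 8.4
tool_pos: [0.4795, -0.0624, 0.0579]
eef_rot: [-0.0, 0.652, 0.759, -0.0]
contact_force: [0.4, 0.6, -0.7]
opening: 0.0261
```

```bash
python3 go.py .4475 .1578 .059 .152; python3 - <<'E'
from rig import bot; import cv2
c=bot.camera("scene"); cv2.imwrite("pics/s3.png",cv2.resize(c["frame"][130:300,140:400],None,fx=3,fy=3))
E
```

```text
t 8.4 pos [ 0.4795 -0.0624  0.0579] head 0.151 F [ 0.4  0.6 -0.7] open 0.0261 q [-0.2  -0.19  1.81 -0.    1.52 -0.35]
move t [222.5   1.5  -1. ] r [-0.001 -0.    -0.001] dist 223.0
```

View pics/s3.png

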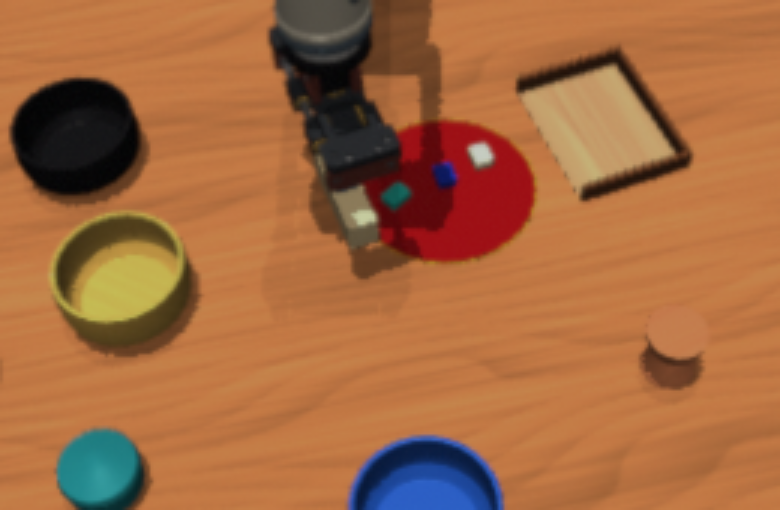

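Request:
{"api": "jog_arm", "payload": {"steps": [{"tx": 5, "ty": 0, "tz": -1, "rx": 0, "ry": 0, "rz": 0}, {"tx": 15, "ty": 0, "tz": -1, "rx": 0, "ry": 0, "rz": 0}, {"tx": 25, "ty": 0, "tz": -1, "rx": 0, "ry": 0, "rz": 0}, {"tx": 35, "ty": 0, "tz": -1, "rx": 0, "ry": 0, "rz": 0}, {"tx": 45, "ty": 0, "tz": -1, "rx": 0, "ry": 0, "rz": 0}]}}

```text
clock: 9.07
tool_pos: [0.4728, -0.0171, 0.0598]
eef_rot: [0.0, 0.651, 0.759, 0.0]
contact_force: [-0.3, 0.2, -2.0]
opening: 0.0263
```

Request:
{"api": "jog_arm", "payload": {"steps": [{"tx": 10, "ty": 0, "tz": 0, "rx": 0, "ry": 0, "rz": 0}, {"tx": 20, "ty": 0, "tz": 0, "rx": 0, "ry": 0, "rz": 0}, {"tx": 30, "ty": 0, "tz": 0, "rx": 0, "ry": 0, "rz": 0}, {"tx": 40, "ty": 0, "tz": 0, "rx": 0, "ry": 0, "rz": 0}, {"tx": 50, "ty": 0, "tz": 0, "rx": 0, "ry": 0, "rz": 0}]}}

```text
clock: 9.7
tool_pos: [0.4653, 0.0321, 0.0598]
eef_rot: [0.0, 0.652, 0.759, -0.0]
contact_force: [1.0, -0.6, -1.1]
opening: 0.0253
```

```bash
python3 go.py .4475 .1578 .059 .152; python3 - <<'E'
from rig import bot; import cv2
c=bot.camera("scene"); cv2.imwrite("pics/s4.png",cv2.resize(c["frame"][130:300,140:400],None,fx=3,fy=3))
E
```

```text
t 9.7 pos [0.4653 0.0321 0.0598] head 0.151 F [ 1.  -0.6 -1.1] open 0.0253 q [-0.   -0.24  1.85 -0.    1.53 -0.16]
move t [126.9   1.4   0.8] r [ 0.     0.    -0.001] dist 127.0
```

View pics/s4.png

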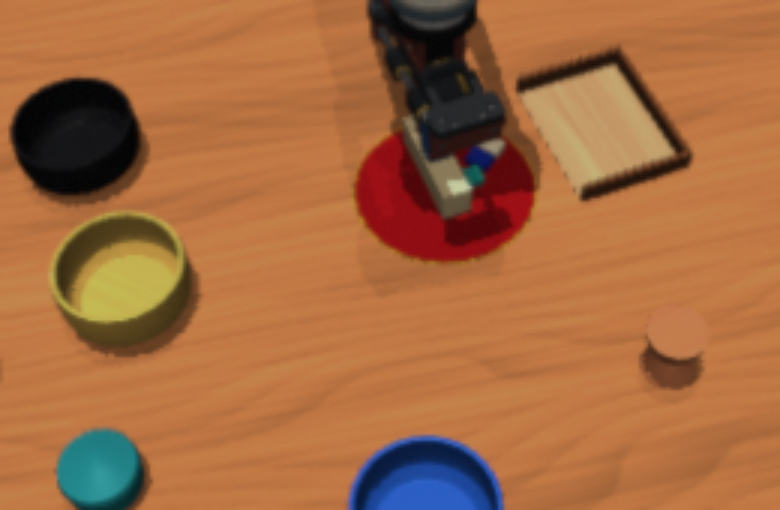

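Request:
{"api": "jog_arm", "payload": {"steps": [{"tx": 10, "ty": 0, "tz": 0, "rx": 0, "ry": 0, "rz": 0}, {"tx": 20, "ty": 1, "tz": 0, "rx": 0, "ry": 0, "rz": 0}, {"tx": 30, "ty": 1, "tz": 0, "rx": 0, "ry": 0, "rz": 0}, {"tx": 40, "ty": 1, "tz": 0, "rx": 0, "ry": 0, "rz": 0}, {"tx": 50, "ty": 1, "tz": 0, "rx": 0, "ry": 0, "rz": 0}]}}

```text
clock: 10.38
tool_pos: [0.4587, 0.0817, 0.0598]
eef_rot: [0.0, 0.652, 0.759, -0.0]
contact_force: [0.3, 0.6, -1.5]
opening: 0.0258
```

Request:
{"api": "jog_arm", "payload": {"steps": [{"tx": 10, "ty": 0, "tz": 0, "rx": 0, "ry": 0, "rz": 0}, {"tx": 20, "ty": 0, "tz": 0, "rx": 0, "ry": 0, "rz": 0}, {"tx": 30, "ty": 0, "tz": 0, "rx": 0, "ry": 0, "rz": 0}, {"tx": 40, "ty": 0, "tz": 0, "rx": 0, "ry": 0, "rz": 0}]}}

```text
clock: 10.88
tool_pos: [0.4527, 0.1213, 0.0598]
eef_rot: [-0.0, 0.652, 0.759, -0.0]
contact_force: [0.3, -0.0, -1.3]
opening: 0.0256
```

```bash
python3 go.py .4475 .1578 .059 .152; python3 - <<'E'
from rig import bot; import cv2
c=bot.camera("scene"); cv2.imwrite("pics/s5.png",cv2.resize(c["frame"][130:300,140:400],None,fx=3,fy=3))
E
```

```text
t 10.88 pos [0.4527 0.1213 0.0598] head 0.151 F [ 0.3 -0.  -1.3] open 0.0256 q [ 0.19 -0.24  1.84  0.    1.53  0.04]
move t [36.9  0.4  0.8] r [-0.    -0.    -0.001] dist 37.0
```

View pics/s5.png

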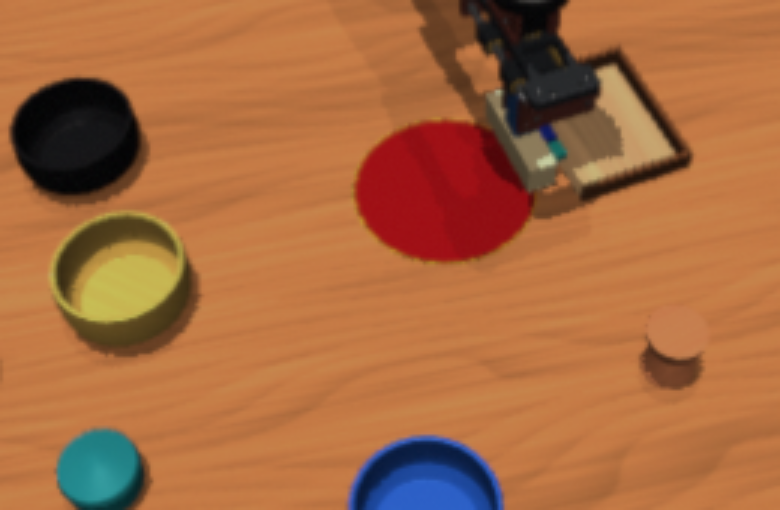

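Request:
{"api": "jog_arm", "payload": {"steps": [{"tx": 10, "ty": 0, "tz": 0, "rx": 0, "ry": 0, "rz": 0}, {"tx": 20, "ty": 0, "tz": 0, "rx": 0, "ry": 0, "rz": 0}, {"tx": 30, "ty": 0, "tz": 0, "rx": 0, "ry": 0, "rz": 0}, {"tx": 38, "ty": 0, "tz": 0, "rx": 0, "ry": 0, "rz": 0}, {"tx": 42, "ty": 0, "tz": 0, "rx": 0, "ry": 0, "rz": 0}]}}

```text
clock: 11.55
tool_pos: [0.4463, 0.1627, 0.0598]
eef_rot: [0.0, 0.651, 0.759, -0.0]
contact_force: [-0.1, 0.1, -1.6]
opening: 0.0258
```

Request:
{"api": "jog_arm", "payload": {"steps": [{"tx": -8, "ty": 0, "tz": 0, "rx": 0, "ry": 0, "rz": 0}, {"tx": -25, "ty": 0, "tz": 0, "rx": 0, "ry": 0, "rz": 0}, {"tx": -50, "ty": 0, "tz": -10, "rx": 0, "ry": 0, "rz": 0}, {"tx": -80, "ty": 0, "tz": -40, "rx": 0, "ry": 0, "rz": 0}, {"tx": -110, "ty": 0, "tz": -60, "rx": 0, "ry": 0, "rz": 0}]}}

```text
clock: 12.18
tool_pos: [0.4633, 0.0511, 0.1211]
eef_rot: [0.001, 0.652, 0.758, 0.0]
contact_force: [0.4, -0.1, -0.7]
opening: 0.0256
```

```bash
python3 go.py .66 -.08 .093 -.26; python3 - <<'E'
from rig import bot; import cv2
for n,s in(("scene",(130,300,140,400)),("top",(130,330,150,410))):
    c=bot.camera(n); cv2.imwrite(f"pics/{n}6.png",cv2.resize(c["frame"][s[0]:s[1],s[2]:s[3]],None,fx=3,fy=3))
E
```

```text
t 12.18 pos [0.4633 0.0511 0.1211] head 0.15 F [ 0.4 -0.1 -0.7] open 0.0256 q [ 0.04 -0.27  1.77 -0.    1.65 -0.11]
move t [-159.1  174.8   28.4] r [0.001 0.    0.41 ] dist 238.0
```

View pics/scene6.png

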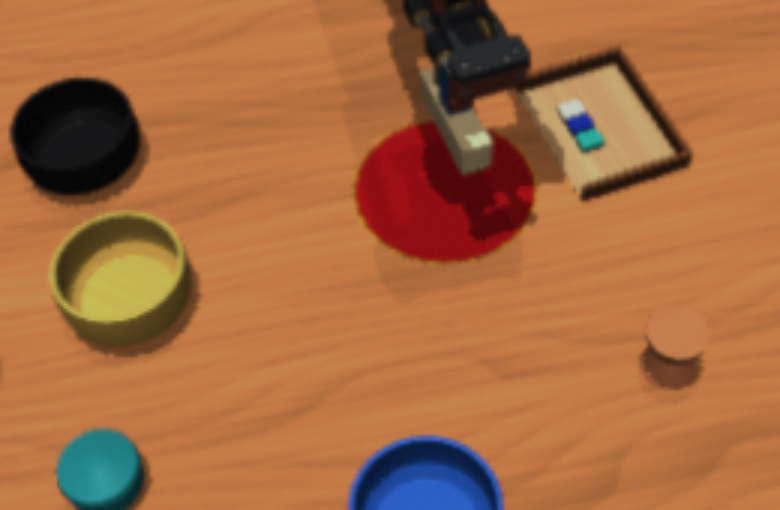

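View pics/top6.png

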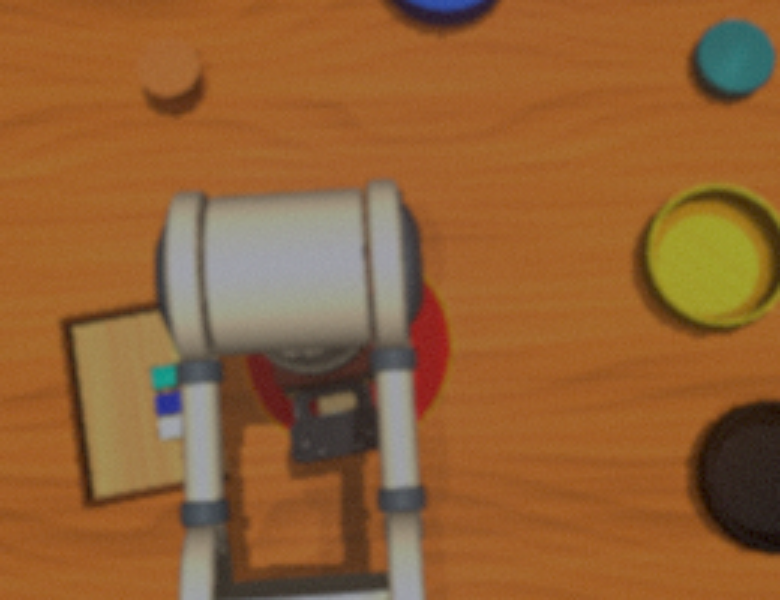

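Request:
{"api": "jog_arm", "payload": {"steps": [{"tx": -40, "ty": 44, "tz": 0, "rx": 0, "ry": 0, "rz": 0.1}, {"tx": -80, "ty": 88, "tz": 5, "rx": 0, "ry": 0, "rz": 0.2}, {"tx": -120, "ty": 132, "tz": 15, "rx": 0, "ry": 0, "rz": 0.3}, {"tx": -159, "ty": 175, "tz": 28, "rx": 0, "ry": 0, "rz": 0.41}, {"tx": -159, "ty": 175, "tz": 28, "rx": 0, "ry": 0, "rz": 0.41}]}}

```text
clock: 12.9
tool_pos: [0.6597, -0.08, 0.0843]
eef_rot: [-0.004, 0.794, 0.608, -0.004]
contact_force: [-0.6, 0.8, -2.4]
opening: 0.0265
```

Request:
{"api": "jog_arm", "payload": {"steps": [{"tx": 0, "ty": 0, "tz": 0, "rx": 0, "ry": 0, "rz": 0}]}}

```text
clock: 13.02
tool_pos: [0.6593, -0.0774, 0.0905]
eef_rot: [-0.001, 0.792, 0.61, -0.001]
contact_force: [1.1, -0.3, -0.1]
opening: 0.0259
```

```bash
python3 go.py .66 -.08 .0585 -.26
```

```text
t 13.03 pos [ 0.6593 -0.0774  0.0905] head -0.258 F [ 1.1 -0.3 -0.1] open 0.0259 q [-0.17  0.28  1.27  0.    1.6   0.09]
move t [-2.4  1.4 32. ] r [-0.002 -0.     0.002] dist 32.0
```

Request:
{"api": "jog_arm", "payload": {"steps": [{"tx": 0, "ty": 0, "tz": 10, "rx": 0, "ry": 0, "rz": 0}, {"tx": 0, "ty": 0, "tz": 20, "rx": 0, "ry": 0, "rz": 0}, {"tx": 0, "ty": 0, "tz": 28, "rx": 0, "ry": 0, "rz": 0}, {"tx": 0, "ty": 0, "tz": 32, "rx": 0, "ry": 0, "rz": 0}, {"tx": 0, "ty": 0, "tz": 32, "rx": 0, "ry": 0, "rz": 0}]}}

```text
clock: 13.65
tool_pos: [0.6598, -0.0773, 0.0594]
eef_rot: [-0.0, 0.792, 0.61, -0.0]
contact_force: [-0.2, -0.5, -0.9]
opening: 0.0256
```

Request:
{"api": "jog_arm", "payload": {"steps": [{"tx": 0, "ty": 0, "tz": 0, "rx": 0, "ry": 0, "rz": 0}, {"tx": 0, "ty": 0, "tz": 0, "rx": 0, "ry": 0, "rz": 0}]}}

```text
clock: 13.9
tool_pos: [0.6603, -0.0775, 0.0603]
eef_rot: [0.0, 0.792, 0.61, 0.0]
contact_force: [-0.6, 0.4, -1.1]
opening: 0.0256
```

Request:
{"api": "jog_arm", "payload": {"steps": [{"tx": 0, "ty": 0, "tz": 1, "rx": 0, "ry": 0, "rz": 0}, {"tx": 0, "ty": 0, "tz": 2.5, "rx": 0, "ry": 0, "rz": 0}, {"tx": 0, "ty": 0, "tz": 2.5, "rx": 0, "ry": 0, "rz": 0}, {"tx": 0, "ty": 0, "tz": 2.5, "rx": 0, "ry": 0, "rz": 0}]}}

```text
clock: 14.4
tool_pos: [0.6601, -0.0774, 0.0574]
eef_rot: [0.0, 0.792, 0.61, 0.0]
contact_force: [-0.5, -0.2, -1.2]
opening: 0.0261
```

Request:
{"api": "jog_arm", "payload": {"steps": [{"tx": 0, "ty": 0, "tz": 1, "rx": 0, "ry": 0, "rz": 0}, {"tx": 0, "ty": 0, "tz": 1, "rx": 0, "ry": 0, "rz": 0}]}}

```text
clock: 14.65
tool_pos: [0.6601, -0.0774, 0.0573]
eef_rot: [0.0, 0.792, 0.61, 0.0]
contact_force: [-2.0, -0.3, 5.1]
opening: 0.0256
```

On the counter now; release.

Request:
{"api": "jog_arm", "payload": {"steps": [{"tx": 0, "ty": 0, "tz": 0, "rx": 0, "ry": 0, "rz": 0}, {"tx": 0, "ty": 0, "tz": 0, "rx": 0, "ry": 0, "rz": 0}, {"tx": 0, "ty": 0, "tz": 0, "rx": 0, "ry": 0, "rz": 0}, {"tx": 0, "ty": 0, "tz": 0, "rx": 0, "ry": 0, "rz": 0}, {"tx": 0, "ty": 0, "tz": 0, "rx": 0, "ry": 0, "rz": 0}], "fingers": 0}}

```text
clock: 15.28
tool_pos: [0.66, -0.0774, 0.0562]
eef_rot: [-0.0, 0.792, 0.61, -0.0]
contact_force: [0.8, 0.0, -0.1]
opening: 0.0727
```

Request:
{"api": "jog_arm", "payload": {"steps": [{"tx": 0, "ty": 0, "tz": -20, "rx": 0, "ry": 0, "rz": 0}, {"tx": 0, "ty": 0, "tz": -70, "rx": 0, "ry": 0, "rz": 0}, {"tx": 0, "ty": 0, "tz": -110, "rx": 0, "ry": 0, "rz": 0}, {"tx": 0, "ty": 0, "tz": -110, "rx": 0, "ry": 0, "rz": 0}]}}

```text
clock: 15.78
tool_pos: [0.6621, -0.0777, 0.1735]
eef_rot: [0.004, 0.792, 0.61, 0.004]
contact_force: [0.8, 0.8, 0.2]
opening: 0.0882
```

```bash
python3 - <<'E'
from fit import *
from go import go
T2=bot.camera("top");S2=bot.camera("scene")
cv2.imwrite("pics/top7.png",T2["frame"]);cv2.imwrite("pics/scene7.png",S2["frame"])
v=[]
for c,uv in((T2,(388,216)),(S2,(180,222))):
    L=[d["mask"] for d in bot.outline_of(c,"bowl")]
    L=[m for m in L if m.sum()>5 and np.hypot(*(np.array(np.nonzero(m)).mean(1)[::-1]-uv))<12]
    if L: v.append((c,L[0].astype(np.float32)))
b=fit(v,"bowl",np.array([.5436,-.2794,0])); print(len(v),b)
m=np.array([.4797,.0370]); d=m-b[0][:2]; L=np.linalg.norm(d); d/=L
hd=np.arctan2(-d[0],d[1])
print("dist",L,"dir",d,"jaw heading",hd)
s=b[0][:2]-d*.085
print("start",s,"end",m-d*.055)
go(s[0],s[1],.15,hd)
E
```

```text
2 (array([ 0.54214488, -0.27981297,  0.1538033 ]), np.float64(0.053457796573638916))
dist 0.32290838405627453 dir [-0.19338266  0.98112341] jaw heading 0.19460872778022728
start [ 0.55858241 -0.36320846] end [ 0.49033605 -0.01696179]
t 15.97 pos [ 0.6594 -0.0773  0.1647] head -0.259 F [ 0.6 -0.6 -0.2] open 0.0878 q [-0.17  0.26  1.15 -0.    1.73  0.09]
move t [-302.2  -24.4   14.8] r [-0.003 -0.    -0.453] dist 303.0
```

View pics/scene7.png

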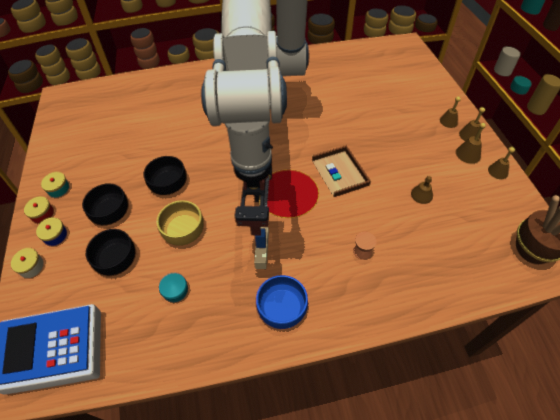

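Request:
{"api": "jog_arm", "payload": {"steps": [{"tx": -302, "ty": -24, "tz": 0, "rx": 0, "ry": 0, "rz": -0.453}, {"tx": -302, "ty": -24, "tz": 0, "rx": 0, "ry": 0, "rz": -0.453}, {"tx": -302, "ty": -24, "tz": 0, "rx": 0, "ry": 0, "rz": -0.453}, {"tx": -302, "ty": -24, "tz": 0, "rx": 0, "ry": 0, "rz": -0.453}, {"tx": -302, "ty": -24, "tz": 0, "rx": 0, "ry": 0, "rz": -0.453}]}}

```text
clock: 16.6
tool_pos: [0.558, -0.3648, 0.1641]
eef_rot: [-0.002, 0.635, 0.772, -0.0]
contact_force: [1.3, 0.1, 0.6]
opening: 0.0879
```

Request:
{"api": "jog_arm", "payload": {"steps": [{"tx": 0, "ty": 0, "tz": 0, "rx": 0, "ry": 0, "rz": 0}, {"tx": 0, "ty": 0, "tz": 0, "rx": 0, "ry": 0, "rz": 0}]}}

```text
clock: 16.85
tool_pos: [0.5593, -0.3626, 0.1647]
eef_rot: [-0.001, 0.635, 0.772, 0.0]
contact_force: [-0.4, 0.0, 0.6]
opening: 0.0877
```

```bash
python3 go.py .5586 -.3632 .026 .1946
```

```text
t 16.85 pos [ 0.5593 -0.3626  0.1647] head 0.194 F [-0.4  0.   0.6] open 0.0877 q [-0.63  0.27  1.15  0.    1.73 -0.82]
move t [ -0.8  -0.6 138.7] r [-0.001 -0.002 -0.   ] dist 139.0
```

Request:
{"api": "jog_arm", "payload": {"steps": [{"tx": 0, "ty": 0, "tz": 45, "rx": 0, "ry": 0, "rz": 0}, {"tx": 0, "ty": 0, "tz": 90, "rx": 0, "ry": 0, "rz": 0}, {"tx": -1, "ty": -1, "tz": 125, "rx": 0, "ry": 0, "rz": 0}, {"tx": -1, "ty": -1, "tz": 139, "rx": 0, "ry": 0, "rz": 0}, {"tx": -1, "ty": -1, "tz": 139, "rx": 0, "ry": 0, "rz": 0}]}}

```text
clock: 17.48
tool_pos: [0.559, -0.363, 0.0265]
eef_rot: [-0.001, 0.635, 0.773, 0.0]
contact_force: [0.2, 0.8, 0.3]
opening: 0.0877
```

Request:
{"api": "jog_arm", "payload": {"steps": [{"tx": 0, "ty": 0, "tz": 0, "rx": 0, "ry": 0, "rz": 0}, {"tx": 0, "ty": 0, "tz": 0, "rx": 0, "ry": 0, "rz": 0}]}}

```text
clock: 17.73
tool_pos: [0.5599, -0.3649, 0.0296]
eef_rot: [0.002, 0.635, 0.772, 0.0]
contact_force: [0.1, -0.0, 0.3]
opening: 0.0879
```

```bash
python3 go.py .4903 -.017 .026 .1946;  python3 - <<'E'
from rig import bot; import cv2
c=bot.camera("wrist"); cv2.imwrite("pics/w8.png",c["frame"])
c=bot.camera("scene"); cv2.imwrite("pics/s8.png",cv2.resize(c["frame"][130:300,80:340],None,fx=3,fy=3))
E
```

```text
t 17.73 pos [ 0.5599 -0.3649  0.0296] head 0.195 F [ 0.1 -0.   0.3] open 0.0879 q [-0.63  0.32  1.33  0.    1.49 -0.82]
move t [354.8  -0.9   2.7] r [0.002 0.002 0.   ] dist 355.0
```

View pics/w8.png

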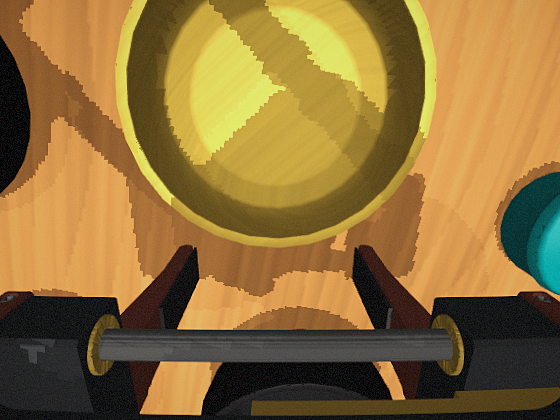

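View pics/s8.png

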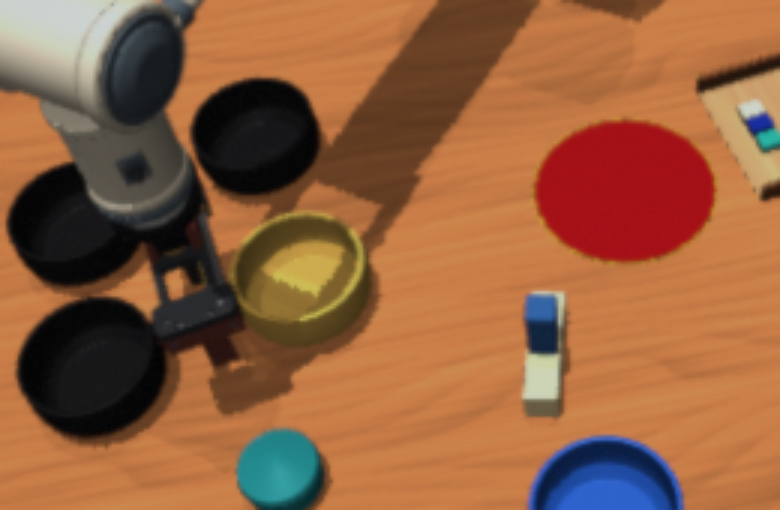

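Request:
{"api": "jog_arm", "payload": {"steps": [{"tx": 8, "ty": 0, "tz": 5, "rx": 0, "ry": 0, "rz": 0}, {"tx": 16, "ty": 0, "tz": 5, "rx": 0, "ry": 0, "rz": 0}, {"tx": 22, "ty": 0, "tz": 5, "rx": 0, "ry": 0, "rz": 0}, {"tx": 27, "ty": 0, "tz": 5, "rx": 0, "ry": 0, "rz": 0}, {"tx": 32, "ty": 0, "tz": 5, "rx": 0, "ry": 0, "rz": 0}]}}

```text
clock: 18.45
tool_pos: [0.5527, -0.3328, 0.0225]
eef_rot: [0.0, 0.635, 0.772, -0.0]
contact_force: [2.4, -2.1, -0.5]
opening: 0.0877
```

Request:
{"api": "jog_arm", "payload": {"steps": [{"tx": 5, "ty": 0, "tz": 0, "rx": 0, "ry": 0, "rz": 0}, {"tx": 11, "ty": 0, "tz": 0, "rx": 0, "ry": 0, "rz": 0}, {"tx": 19, "ty": 0, "tz": 0, "rx": 0, "ry": 0, "rz": 0}, {"tx": 28, "ty": 0, "tz": 0, "rx": 0, "ry": 0, "rz": 0}, {"tx": 37, "ty": 0, "tz": 0, "rx": 0, "ry": 0, "rz": 0}]}}

```text
clock: 19.08
tool_pos: [0.5454, -0.2962, 0.0225]
eef_rot: [0.0, 0.635, 0.772, -0.0]
contact_force: [0.5, -2.8, 0.6]
opening: 0.0877
```

```bash
python3 go.py .4903 -.017 .026 .1946;  python3 - <<'E'
from rig import bot; import cv2
c=bot.camera("wrist"); cv2.imwrite("pics/w9.png",c["frame"])
E
```

```text
t 19.07 pos [ 0.5454 -0.2962  0.0225] head 0.194 F [ 0.5 -2.8  0.6] open 0.0877 q [-0.55  0.2   1.48 -0.    1.46 -0.75]
move t [ 2.846e+02 -1.000e-01 -3.600e+00] r [ 0.  0. -0.] dist 285.0
```

View pics/w9.png

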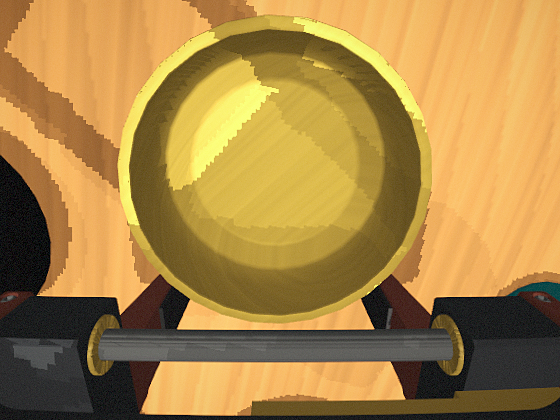

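Request:
{"api": "jog_arm", "payload": {"steps": [{"tx": 11, "ty": 0, "tz": -1, "rx": 0, "ry": 0, "rz": 0}, {"tx": 22, "ty": 0, "tz": -1, "rx": 0, "ry": 0, "rz": 0}, {"tx": 33, "ty": 0, "tz": -1, "rx": 0, "ry": 0, "rz": 0}, {"tx": 44, "ty": 0, "tz": -1, "rx": 0, "ry": 0, "rz": 0}, {"tx": 55, "ty": 0, "tz": -1, "rx": 0, "ry": 0, "rz": 0}]}}

```text
clock: 19.75
tool_pos: [0.5347, -0.2419, 0.0233]
eef_rot: [-0.0, 0.635, 0.772, -0.0]
contact_force: [0.2, -2.3, -1.8]
opening: 0.0876
```

Request:
{"api": "jog_arm", "payload": {"steps": [{"tx": 11, "ty": 0, "tz": 0, "rx": 0, "ry": 0, "rz": 0}, {"tx": 22, "ty": 0, "tz": 0, "rx": 0, "ry": 0, "rz": 0}, {"tx": 33, "ty": 0, "tz": 0, "rx": 0, "ry": 0, "rz": 0}, {"tx": 44, "ty": 0, "tz": 0, "rx": 0, "ry": 0, "rz": 0}, {"tx": 55, "ty": 0, "tz": 0, "rx": 0, "ry": 0, "rz": 0}]}}

```text
clock: 20.38
tool_pos: [0.5241, -0.1881, 0.0233]
eef_rot: [0.0, 0.635, 0.772, 0.0]
contact_force: [0.6, -1.7, -2.2]
opening: 0.0877
```

Request:
{"api": "jog_arm", "payload": {"steps": [{"tx": 11, "ty": 0, "tz": 0, "rx": 0, "ry": 0, "rz": 0}, {"tx": 22, "ty": 0, "tz": 0, "rx": 0, "ry": 0, "rz": 0}, {"tx": 33, "ty": 0, "tz": 0, "rx": 0, "ry": 0, "rz": 0}, {"tx": 44, "ty": 0, "tz": 0, "rx": 0, "ry": 0, "rz": 0}, {"tx": 55, "ty": 0, "tz": 0, "rx": 0, "ry": 0, "rz": 0}]}}

```text
clock: 21.0
tool_pos: [0.5135, -0.1341, 0.0233]
eef_rot: [0.0, 0.635, 0.772, -0.0]
contact_force: [0.3, -2.3, -0.9]
opening: 0.0876
```

Request:
{"api": "jog_arm", "payload": {"steps": [{"tx": 11, "ty": 0, "tz": 0, "rx": 0, "ry": 0, "rz": 0}, {"tx": 22, "ty": 0, "tz": 0, "rx": 0, "ry": 0, "rz": 0}, {"tx": 33, "ty": 0, "tz": 0, "rx": 0, "ry": 0, "rz": 0}, {"tx": 44, "ty": 0, "tz": 0, "rx": 0, "ry": 0, "rz": 0}, {"tx": 55, "ty": 0, "tz": 0, "rx": 0, "ry": 0, "rz": 0}]}}

```text
clock: 21.62
tool_pos: [0.5028, -0.0801, 0.0233]
eef_rot: [-0.0, 0.635, 0.772, -0.0]
contact_force: [1.2, -1.1, -2.1]
opening: 0.0879
```

```bash
cat > chk.py <<'E'
from fit import *
from go import go
import sys
go(.4903,-.017,.026,.1946)
o=bot.observe(); w=wristcam(bot.camera("wrist"),o); s=bot.camera("scene"); 
cv2.imwrite(f"pics/wc{sys.argv[1]}.png",w["frame"]);cv2.imwrite(f"pics/sc{sys.argv[1]}.png",cv2.resize(s["frame"][130:300,140:400],None,fx=3,fy=3))
E
python3 chk.py 1
```

```text
t 21.62 pos [ 0.5028 -0.0801  0.0233] head 0.194 F [ 1.2 -1.1 -2.1] open 0.0879 q [-0.22 -0.09  1.78 -0.    1.45 -0.42]
move t [64.3 -0.1 -2.7] r [-0. -0. -0.] dist 64.0
```

View pics/sc1.png

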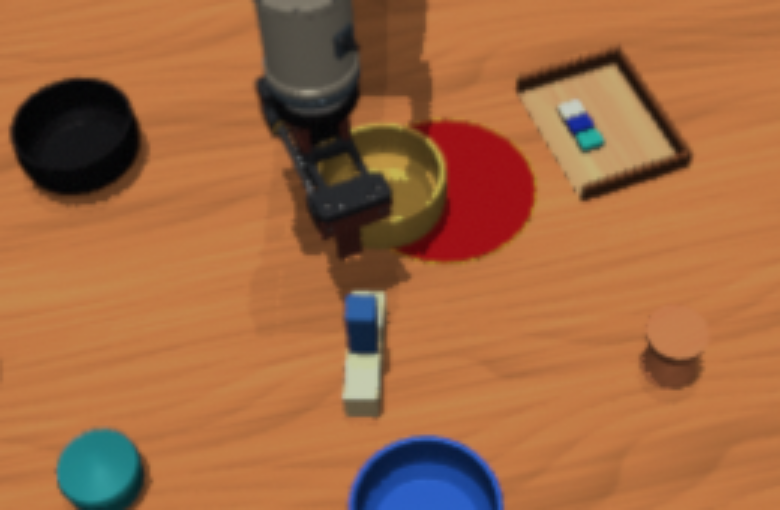

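View pics/wc1.png

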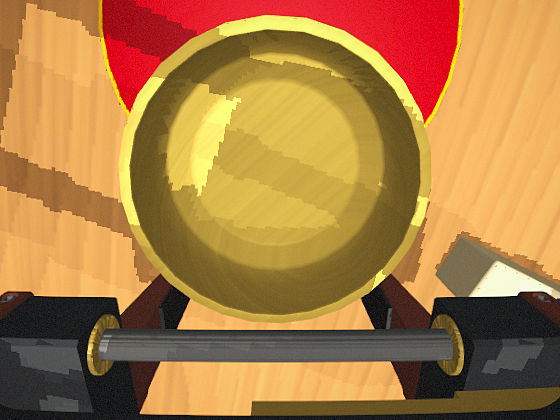

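Request:
{"api": "jog_arm", "payload": {"steps": [{"tx": 11, "ty": 0, "tz": 0, "rx": 0, "ry": 0, "rz": 0}, {"tx": 22, "ty": 0, "tz": 0, "rx": 0, "ry": 0, "rz": 0}, {"tx": 33, "ty": 0, "tz": 0, "rx": 0, "ry": 0, "rz": 0}, {"tx": 44, "ty": 0, "tz": 0, "rx": 0, "ry": 0, "rz": 0}, {"tx": 52, "ty": 0, "tz": 0, "rx": 0, "ry": 0, "rz": 0}]}}

```text
clock: 22.35
tool_pos: [0.493, -0.0292, 0.0236]
eef_rot: [0.0, 0.635, 0.773, 0.0]
contact_force: [0.2, -3.0, 2.0]
opening: 0.0879
```

```bash
cat >> chk.py <<'E'
for c,n in((w,"wrist"),(s,"scene")):
    h=cv2.cvtColor(c["frame"],cv2.COLOR_BGR2HSV)
    L=bot.outline_of(c,"bowl")
    for d in L:
        m=d["mask"].astype(np.float32); v,u=np.nonzero(m)
        col=c["frame"][m>0].mean(0)
        if m.sum()<100 or col[1]<80 or col[0]>90: continue
        print(n,d["p"],m.sum(),col.round(),fit([(c,m)],"bowl",np.array([.48,.037,0])))
E
python3 chk.py 2
```

```text
t 22.35 pos [ 0.493  -0.0292  0.0236] head 0.195 F [ 0.2 -3.   2. ] open 0.0879 q [-0.13 -0.14  1.82 -0.    1.45 -0.32]
move t [12.5 -0.3 -2.4] r [0. 0. 0.] dist 13.0
wrist 0.58 74649.0 [ 63. 152. 179.] (array([0.48304611, 0.02234491, 0.12991629]), np.float64(0.015010247938334942))
scene 0.96 866.0 [ 38.  84. 107.] (array([0.4817991 , 0.02817341, 0.10569029]), np.float64(0.6750144362449646))
```

View pics/wc2.png

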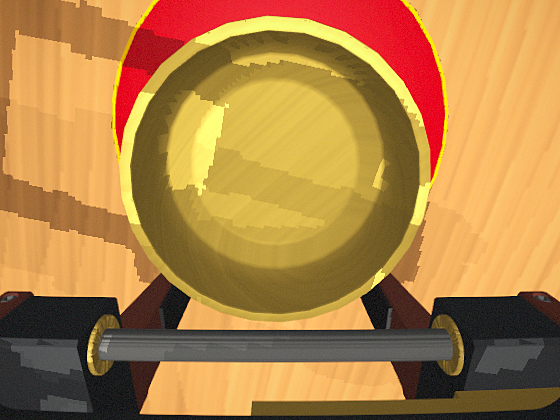

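View pics/sc2.png

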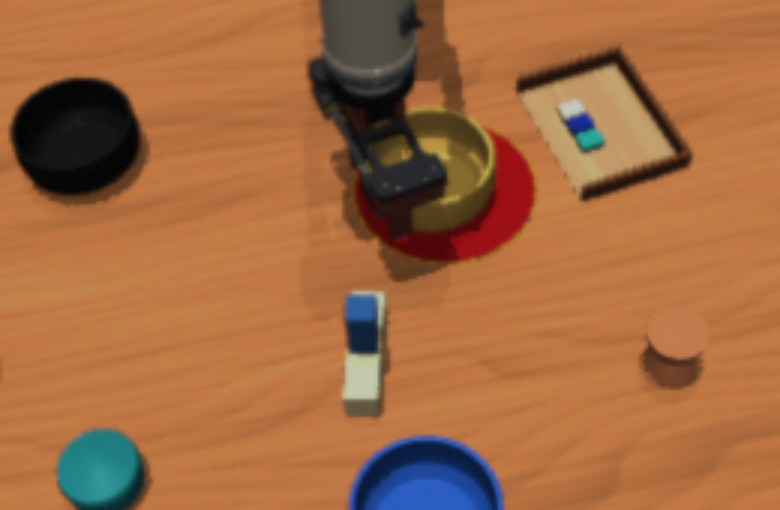

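Request:
{"api": "jog_arm", "payload": {"steps": [{"tx": 5, "ty": 0, "tz": 0, "rx": 0, "ry": 0, "rz": 0}, {"tx": 10, "ty": 0, "tz": 0, "rx": 0, "ry": 0, "rz": 0}, {"tx": 15, "ty": 0, "tz": 0, "rx": 0, "ry": 0, "rz": 0}, {"tx": 15, "ty": 0, "tz": 0, "rx": 0, "ry": 0, "rz": 0}]}}

```text
clock: 23.05
tool_pos: [0.4898, -0.0144, 0.0231]
eef_rot: [-0.0, 0.635, 0.773, 0.0]
contact_force: [0.7, -0.2, 0.2]
opening: 0.0881
```

Request:
{"api": "jog_arm", "payload": {"steps": [{"tx": -5, "ty": 0, "tz": 0, "rx": 0, "ry": 0, "rz": 0}, {"tx": -20, "ty": 0, "tz": 0, "rx": 0, "ry": 0, "rz": 0}, {"tx": -45, "ty": 0, "tz": 0, "rx": 0, "ry": 0, "rz": 0}, {"tx": -70, "ty": 0, "tz": -10, "rx": 0, "ry": 0, "rz": 0}, {"tx": -100, "ty": 0, "tz": -50, "rx": 0, "ry": 0, "rz": 0}]}}

```text
clock: 23.68
tool_pos: [0.5077, -0.1143, 0.071]
eef_rot: [-0.003, 0.635, 0.772, -0.001]
contact_force: [1.0, -0.3, 0.1]
opening: 0.088
```

Request:
{"api": "jog_arm", "payload": {"steps": [{"tx": -20, "ty": 0, "tz": -50, "rx": 0, "ry": 0, "rz": 0}, {"tx": -50, "ty": 0, "tz": -100, "rx": 0, "ry": 0, "rz": 0}, {"tx": -90, "ty": 0, "tz": -130, "rx": 0, "ry": 0, "rz": 0}, {"tx": -120, "ty": 0, "tz": -150, "rx": 0, "ry": 0, "rz": 0}, {"tx": -120, "ty": 0, "tz": -150, "rx": 0, "ry": 0, "rz": 0}]}}

```text
clock: 24.3
tool_pos: [0.5329, -0.2339, 0.2248]
eef_rot: [0.001, 0.636, 0.771, 0.0]
contact_force: [0.9, 0.1, -0.2]
opening: 0.0882
```

```bash
python3 - <<'E'
from fit import *
T=bot.camera("top");S=bot.camera("scene")
for n,c in(("top",T),("scene",S)):
    im=c["frame"].copy()
    h=proj(c,circ(.09,0)+[.4797,.037,0]); cv2.polylines(im,[h.astype(np.int32)],True,(0,255,0))
    s=(130,300,140,400) if n=="scene" else (130,330,150,410)
    cv2.imwrite(f"pics/{n}f.png",cv2.resize(c["frame"][s[0]:s[1],s[2]:s[3]],None,fx=3,fy=3))
    for t in("bowl","stone_ivory","stone_blue","stone_turquoise","bell","butter_lamp","trinket_box","scraper"):
        print(n,t,[(round(d["p"],2),[round(float(v),3) for v in d["point"]]) for d in bot.mark_of(c,t)][:5])
v=[]
for c in(T,S):
    for d in bot.outline_of(c,"bowl"):
        m=d["mask"]; col=c["frame"][m].mean(0)
        if m.sum()>100 and col[1]>80 and col[0]<90: v.append((c,m.astype(np.float32)))
print(len(v),[fit([x],"bowl",np.array([.48,.037,0])) for x in v])
print(bot.observe()["clock"])
E
```

```text
top bowl [(0.97, [0.425, -0.49, -0.001]), (0.73, [0.595, -0.469, -0.003]), (0.72, [0.828, -0.055, -0.001]), (0.66, [0.477, 0.04, -0.002])]
top stone_ivory [(0.58, [0.422, 0.189, -0.001])]
top stone_blue [(0.65, [0.438, 0.189, -0.001])]
top stone_turquoise [(0.72, [0.479, 0.042, 0.003]), (0.56, [0.458, 0.196, 0.002])]
top bell [(0.64, [0.588, 0.427, 0.0])]
top butter_lamp [(0.58, [0.725, 0.186, 0.001])]
top trinket_box [(0.38, [0.725, -0.312, 0.0]), (0.33, [0.663, -0.079, -0.004])]
top scraper [(0.67, [0.664, -0.079, -0.0])]
scene bowl [(0.95, [0.431, -0.488, 0.001]), (0.94, [0.6, -0.47, -0.001]), (0.81, [0.358, -0.315, -0.004]), (0.71, [0.48, 0.039, -0.005]), (0.6, [0.831, -0.059, 0.002])]
scene stone_ivory [(0.45, [0.419, 0.191, -0.003])]
scene stone_blue [(0.45, [0.662, -0.076, 0.002]), (0.39, [0.436, 0.194, -0.002])]
scene stone_turquoise [(0.61, [0.46, 0.196, 0.001]), (0.53, [0.726, -0.317, -0.002])]
scene bell [(0.8, [0.582, 0.424, 0.004]), (0.18, [0.728, -0.314, -0.001])]
scene butter_lamp [(0.79, [0.722, 0.186, -0.001])]
scene trinket_box [(0.92, [0.728, -0.316, -0.001])]
scene scraper [(0.9, [0.661, -0.076, 0.003]), (0.46, [0.483, 0.038, -0.005])]
2 [(array([0.47711825, 0.03558959, 0.19124081]), np.float64(0.04732849448919296)), (array([ 0.47821135,  0.03618819, -0.01635652]), np.float64(0.0444229431450367))]
25.3
```

View pics/topf.png

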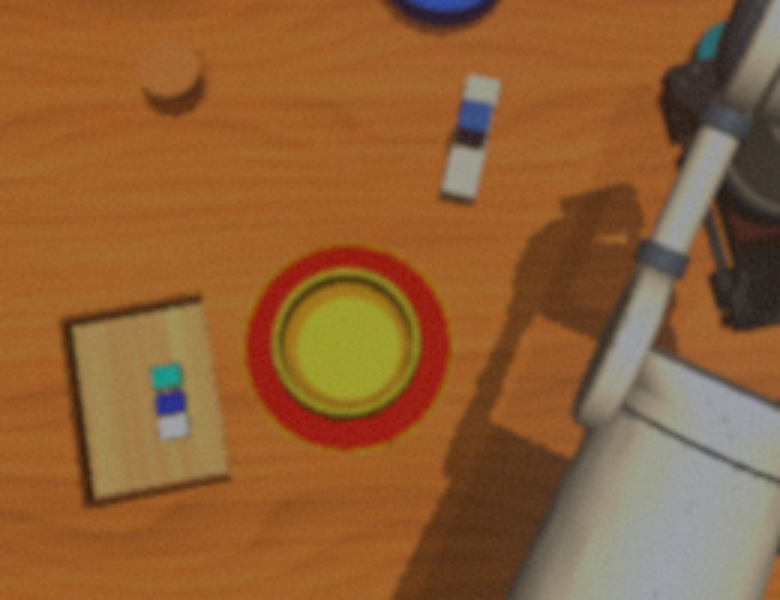

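View pics/scenef.png

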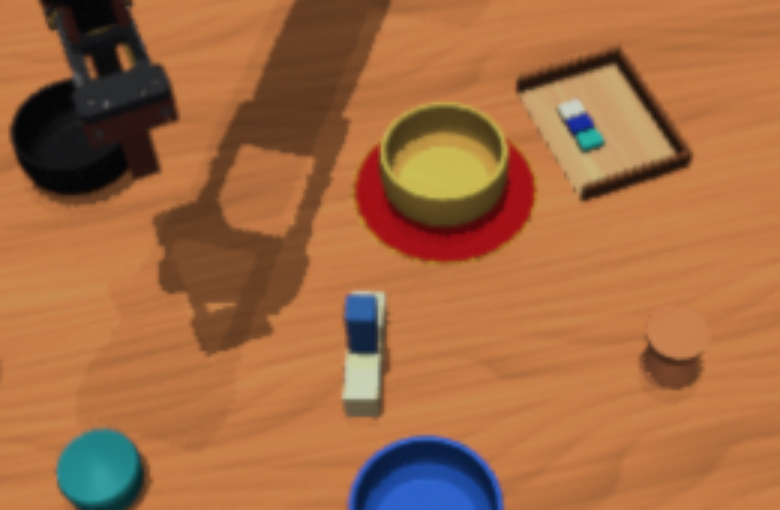

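All good: bowl centred on the mat, stones inside the tray, scraper standing clear, bystanders where they were.

```bash
python3 -c "
from rig import bot
print(bot.hand_in())"
```

```text
the job is handed in; nothing more can be done
None
```

I handed the job in after about 25 s of the 61 s allowed; `hand_in` reports no verdict.

- **Stones:** I gripped the scraper by its handle and swept all three stones off the mat into the tray in one pass. In the last pictures they lie in a row inside the tray, clear of the open side.
- **Scraper:** It stands released at about (0.66, -0.08), roughly 40 mm or more from the mat edge and well away from the tray.
- **Bowl:** I pushed the brass bowl along the counter, cradled between the two open fingers below its widest height. Contact force stayed within a few newtons in the readings. It ended within about 3 mm of the mat's centre, which leaves roughly 24 mm of mat showing all round.
- **Bystanders:** The bell, trinket box and copper lamp measured where they were at the start, within the measuring noise.

**Checks:** None of the final checks failed. One measurement midway disagreed with another. With the bowl almost in place, the gripper hid part of it from the scene camera, so that fit came out poor and about 6 mm off the wrist camera's. I went by the wrist camera, and the final top and scene views agreed with each other to about 1 mm.

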